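Fit the sprung spindle back into the counter's paper-roll holder

TASK

The paper-roll holder on the shop counter has lost its spindle: pick the spindle up from the two wooden battens and fit it back level between the holder's cheeks, spring plunger in the cup of the tall cheek and fixed pin in the cup of the low cheek. Press the plunger against the tall cheek to compress the spring, without ramming it against its stop or forcing the spindle on the holder (gently: under 35 N), slide it down the cheek until you feel it drop into its cup, then ease back so that the spring pushes both ends home, and let go. Leave the other things on the counter where they are.

Things in the scene. Friction and masses are not known exactly. Their poses are not given: they have to be found in the camera images.
- holder: Paper-roll holder, fixed: dark steel base 90 x 320 x 15 mm, with an 85 mm high post at each end (outer ends 294 mm apart). Between the posts a grey cradle is clamped: two upright cheeks, 60 mm wide, 22 mm thick, face each other, joined by a low bar. Origin: underside centre of the base; z up, y from the low to the tall cheek. Each cheek's inner face has a blind round cup, 16 mm wide, 12 mm deep, 2 mm chamfer.
- cup_tall (a point): Nominal centre of the mouth of the tall cheek's cup, in its inner face, 95 mm above the table. The cradle's height is set by hand: both cups really lie together anywhere from 12 mm lower to 12 mm higher, which is not measured; sideways and along y this point is true. The tall face reaches 70 mm above its cup. Axes as the holder's: y points into the cup, z up.
- cup_low (a point): Nominal centre of the mouth of the low cheek's cup, 200 mm from cup_tall. The real cup is at the same height as the real tall cup, on one line along y with it; the low cheek is also clamped in a slot, so its inner face lies up to 3 mm nearer or farther along y (not measured). Its top edge is 16 mm above the real cup's centre. Axes as the holder's.
- spindle_mid (a point): Centre of the loose spindle's barrel, an aluminium square bar 30 x 164 x 30 mm (spindle 0.18 to 0.34 kg). Local y runs along the bar to its sprung end, z up as it lies. At the start it lies across two fixed wooden battens 25 mm high, 70 mm wide, 22 mm thick, about 60 mm either side of its middle, with free air below the middle; this point is then 40 mm above the table.
- pin_tip (a point): End of the spindle's fixed steel pin, 12 mm in diameter with a bevelled tip, which stands 22 mm out of the bar's -y end (104 mm from spindle_mid).
- plunger_tip (a point): End of the spindle's sprung steel plunger, 12 mm in diameter with a bevelled tip, which stands 44 mm out of the bar's +y end when relaxed (126 mm from spindle_mid); it moves with the plunger.
- plunger (a joint): How far the plunger is pushed into the bar: 0 relaxed, 0.038 m at its hard stop. Spring: 2 N at first, plus 0.2 N per mm (9.6 N at the stop), and damped. Sitting in both cups it reads 3 to 9 mm, depending on the low cheek. With the plunger's tip against the tall cheek's face the pin clears the low cheek at 27 to 33 mm; with the tip at the bottom of the tall cheek's cup, 12 mm less.
- tin: Bystander: food tin, 66 mm across, 90 mm high; origin at its underside.
- jar: Bystander: amber jar, 72 mm across, 120 mm high; origin at its underside.
- carton: Bystander: cardboard carton 60 x 110 x 70 mm; origin at its underside.
- dish: Bystander: white coin dish, 100 mm across, 22 mm high; origin at its underside.
- weight: Bystander: brass scale weight, 40 mm across, 35 mm high; origin at its underside.
- stapler: Bystander: dark stapler, 32 x 130 x 40 mm; origin at its underside.
- mug: Bystander: blue mug, 80 mm across, 90 mm high; origin at its underside.
Not all that is in view belongs to the job. Of the things shaped like the part that bears spindle_mid, the aluminium one is meant.

How it is judged:
On the way, in this order (a step that is already met when the one before it is completed fails the run):
1. the spindle is lifted clear of the battens (height (world z) of spindle_mid above 0.065 m), for 0.1 s.
2. the plunger is pressed against the tall cheek and in by at least 13 mm, the spindle at the holder (value of joint plunger above 0.013 m and distance between plunger_tip and cup_tall below 0.09 m and contact force between spindle and holder above 1 N), for 0.1 s.
At the end, for the whole second after the job is handed in: Plunger tip at least 8 mm inside the tall cheek's cup (within 5 mm of its line sideways); spindle level and in line with the holder within 0.06 rad; plunger still pressed in by 0.5 to 12.5 mm (so the pin is inside the low cheek's cup, not against its face); spindle at rest (x of plunger_tip in the frame of cup_tall between -0.005 and 0.005 m and z of plunger_tip in the frame of cup_tall between -0.017 and 0.017 m and y of plunger_tip in the frame of cup_tall above 0.008 m and angle between the y axis of spindle_mid and the y axis of cup_tall, either way round below 0.06 rad and value of joint plunger between 0.0005 and 0.0125 m and linear speed of spindle below 0.02 m/s); the robot touches nothing.
It fails at once if the spindle is forced on the holder (over 35 N) (contact force between spindle and holder above 35 N).
It fails at once if the spring is rammed against its stop (over 37.5 mm) (value of joint plunger above 0.0375 m).
It fails at once if a bystander is moved by over 25 mm or tipped (distance of any of tin, jar, carton, dish, weight, stapler, mug from where it was at the start of the episode above 0.025 m or angle between any of tin, jar, carton, dish, weight, stapler, mug's own z axis and vertical above 0.4 rad).
It also fails if it takes over 64 s, if anything falls off the work surface, if the arm or the gripper's body presses on something with over 40 N, if the wrist force passes 120 N, or if a joint passes its speed limit or range.

ROBOT

A 7-joint arm with a two-finger parallel gripper is mounted at the origin on the work surface. World frame = base frame: x ahead of the robot, y to its left, z up, the work surface at z = 0. Lengths are in m, angles in rad, forces in N, time in s.
With the tool pointing down it reaches from about 0.4 to 0.875 m from the base axis. Payload 19.3 kg.
Tool frame: the origin (TCP) lies at the very end of the fingers, on their centre line; the grasp point (between the pads) lies bot.grasp_offset behind it (bot.grasp_offset is the distance from the TCP to the grasp point, in m); z points along the fingers, y is the direction in which the jaws open and shut (so a half turn about z gives the same grasp; the last joint's range is limited). The gripper opens to 85 mm and grips with 20 to 120 N. Pads are 22 mm wide; open, the fingers measure 114 mm over their backs; the gripper's body (76 mm by 85 mm) begins 54 mm behind the grasp point. The pads swing forward as they close: fully open they stand 13 mm farther back than shut.
Start: joints at [1.09, 0.521, -0.036, 1.599, 0.021, 1.021, -0.113], TCP at [0.25, -0.573, 0.231] pointing down, gripper open.
Joint ranges: [-2.91, 2.91], [-0.3, 2.13], [-1.5, 1.42], [0.17, 2.43], [-1.26, 4.41], [0.16, 1.93], [-2.52, 2.52]. Speed limits (rad/s): [1.89, 1.89, 2.39, 2.39, 3.01, 3.01, 3.01].

INTERFACE

Orientations are given as [roll, pitch, yaw] about the fixed x, y, z axes, in that order (R = Rz(yaw) Ry(pitch) Rx(roll)).
In Python, from workcell import bot gives the robot as it stands. The module is installed in compiled form; this text tells all that it offers.
- The arm moves only by the shell command python3 -m handwheel 'ROWS' [OPENING] [FORCE]. ROWS is JSON, a list of rows, each a list of 6 numbers: the shift along the tool's x, y, z as a fraction of full scale, then the turn, a rotation vector about the tool's x, y, z as a fraction of full scale. In form: [[x, y, z, rx, ry, rz], ...]. A call has 1 to 8 rows; each row shifts and turns the commanded pose from where the row before left it, along the tool's axes as they then stand; what a row does not reach is not made up. Full scale, the value 1, is 0.025 m for a shift and 360 degrees for a turn. A row lasts 1/8 s, in which the tool goes at most 62.5 mm and 10.7 degrees, less where a joint would pass 70% of its speed; a pose out of reach is approached as far as the arm can. A call with a number of a shift or a turn outside -1 to 1 is refused whole. A call with a gripper value outside its range is refused whole. OPENING is the closure, from -1 (fully open) to 1 (shut), set as the call begins (- or left out, the last holds). The fingers move at their own pace and stop on an object; FORCE is the grip in N (left out, the last holds). Time passes only in rows, so rows that do not move let the fingers close. It gives the time, the measured TCP pose, the force and the opening at its end, in the units of the state.
- bot.observe(): the state, without advancing time (a new reading comes with each control period).
- bot.grab_frame(name): name is "scene" or "side" or "wrist"; returns a dict with "pixels" (384x512x3 uint8, blue, green, red), "vertical_fov" (degrees; the focal length in pixels is half the picture's height over the tangent of half this angle, whatever the lens; pixels are square), "cx", "cy" (the principal point, pixels), "R" (3x3) and "t" (3): a world point X has camera coordinates R X + t. Camera axes: x right, y down, z forward; pixel columns grow to the right and rows downward; lengths in m; the calibration is good to about 2 mm. A picture is of the moment at which its call begins. There is no depth.
- bot.job_done(): hands the job in, once; it reports no verdict.
Trained networks look in a picture, given as the dict that the camera call returned (one of the last four; its "shot" number tells which), for a name from the list of things; names that differ only in an ending like _2 or _b are one class to them, and where a whole thing is asked for, a point or a joint stands for the part that bears it (a point fixed in the world has none). Each returns a list of dicts, best first, with "score" (0 to 1); they miss things now and then, are a little off and sometimes report something else, mostly with a low value. They report only what shows in the picture. A call takes as long as a camera call. They do not tell look-alikes from the thing itself.
- bot.trace(picture, thing): "region" (384x512 bool, what is visible of it) and "point" ([column, row] in pixels, amid what is visible of it).
The state is a dict: "clock": time; "qpos": joint angles; "qd": joint speeds; "joint_efforts": joint torques, N m; "position": TCP position; "tool_rot": TCP orientation; "force": force on the tool from outside, world axes, zero at the start; "moment": the same for the moment, N m; "grip_width": finger opening in m.
Only numpy, scipy, OpenCV 4.12 (cv2) and the standard library are available. Lean on these libraries where they do the work, as an engineer would, in place of code of your own. Each camera call takes 0.05 s, during which the arm holds its last target.

## Working session

There is one attempt and no reset: what is moved stays moved. The work goes in short steps, Python scripts to look and compute and a shell command to move; the robot and the scene stay as the last step left them, time stands still between calls to the robot, and variables do not carry over. Pictures are saved under pics/ and viewed, and the job is handed in when it is done.

```bash
mkdir -p pics; ls; cat > h.py <<'E'
import numpy as np, cv2
from workcell import bot
def save(n,f): cv2.imwrite(f'pics/{n}.png', f['pixels'])
def foc(f): return f['pixels'].shape[0]/2/np.tan(np.radians(f['vertical_fov'])/2)
def proj(f,X):
    c=np.array(f['R'])@np.array(X)+np.array(f['t']); F=foc(f)
    return np.array([f['cx']+F*c[0]/c[2], f['cy']+F*c[1]/c[2]])
def ray(f,p):
    R=np.array(f['R']);t=np.array(f['t']);F=foc(f)
    d=R.T@np.array([(p[0]-f['cx'])/F,(p[1]-f['cy'])/F,1]); return -R.T@t, d
def atz(f,p,z):
    o,d=ray(f,p); return o+d*(z-o[2])/d[2]
E
python3 - <<'E'
from h import *
s=bot.observe()
for k,v in s.items(): print(k,np.round(v,4))
print(bot.grasp_offset)
for n in ['scene','side','wrist']:
    f=bot.grab_frame(n); save(n+'0',f); print(n,f['vertical_fov'],f['cx'],f['cy'],np.round(-np.array(f['R']).T@f['t'],3), np.round(f['R'],2).tolist(), [k for k in f])
    for th in ['holder','spindle_mid','tin','jar','carton','dish','weight','stapler','mug','pin_tip','plunger_tip']:
        for r in bot.trace(f,th): print(th,round(r['score'],2),np.round(r['point'],1), r['region'].sum())
E
```

```text
pics
clock 0.0
qpos [ 1.0898  0.522  -0.0363  1.6     0.0212  1.0211 -0.1128]
qd [ 0.0014 -0.0019 -0.0004  0.0007  0.0017  0.0012 -0.0006]
joint_efforts [-3.00000e-04 -9.27099e+01  1.97980e+00 -3.69929e+01  1.79000e-02
  8.20000e-03 -0.00000e+00]
position [ 0.2494 -0.5727  0.2307]
tool_rot [-3.1404e+00  1.0000e-04  4.1080e-01]
force [ 0.1629 -0.0714 -0.8955]
moment [ 0.0043 -0.0571  0.0193]
grip_width 0.0853
0.0187
scene 44.80715755591234 254.65983446410098 181.18411026815815 [ 1.327 -0.773  1.005] [[0.74, 0.68, -0.01], [0.41, -0.46, -0.79], [-0.54, 0.58, -0.62]] ['pixels', 'vertical_fov', 'cx', 'cy', 'R', 't', 'shot']
holder 0.59 [202.6 241.1] 3744
spindle_mid 0.91 [238.6 160.7] 454
spindle_mid 0.75 [295.5 121.3] 211
spindle_mid 0.61 [287.5 179.8] 482
spindle_mid 0.61 [148.6 214.6] 733
tin 0.73 [292.9 228.4] 694
tin 0.64 [284.7 180. ] 509
jar 0.66 [257.  271.6] 1154
carton 0.82 [335.  206.7] 951
dish 0.95 [206.5 189. ] 450
weight 0.65 [275.9 229.3] 173
stapler 0.68 [285.7 143.1] 421
mug 0.62 [ 96.5 261.2] 859
pin_tip 0.87 [236.2 160.5] 513
pin_tip 0.69 [286.4 181.8] 502
pin_tip 0.5 
[... 496 characters left out ...]
5 [216.1 182.8] 325
tin 0.75 [227.2 225.5] 426
jar 0.79 [236.2 155. ] 444
carton 0.55 [190.6 207.5] 617
dish 0.91 [293.5 212.8] 315
stapler 0.96 [242.7 284.5] 400
stapler 0.49 [231.5 186.6] 71
mug 0.81 [330.2 146.7] 263
mug 0.32 [215.9 182.3] 287
pin_tip 0.92 [237.4 350.4] 551
pin_tip 0.77 [227.8 225.8] 444
pin_tip 0.72 [322.8 185.7] 372
pin_tip 0.57 [275.  170.5] 1543
wrist 63.77221520881733 257.0809896393204 187.44095873894057 [ 0.325 -0.54   0.374] [[0.4, -0.92, -0.0], [-0.87, -0.38, 0.32], [-0.29, -0.13, -0.95]] ['pixels', 'vertical_fov', 'cx', 'cy', 'R', 't', 'shot']
spindle_mid 0.58 [ 2.3 48.8] 398
mug 0.79 [210.6   3.1] 369
pin_tip 0.57 [ 4.6 51. ] 406
plunger_tip 0.74 [ 4.1 54.6] 229
```

View pics/scene0.png

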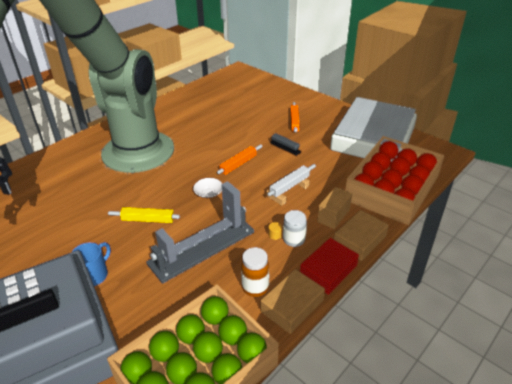

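View pics/side0.png

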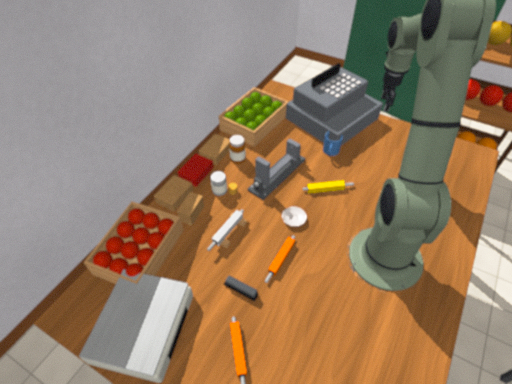

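View pics/wrist0.png

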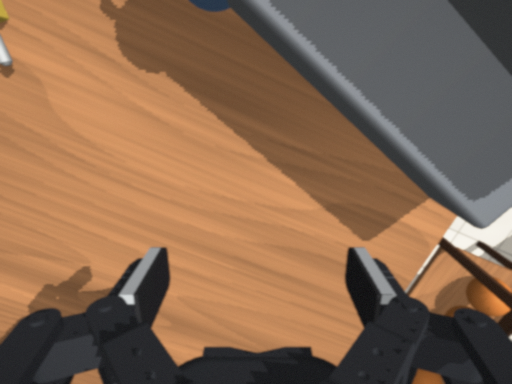

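Aluminium spindle: scene (290,180), side (226,228). The holder is at scene (200,240), with its tall cheek at scene (233,205). The orange and yellow spindles are decoys. I'll zoom in next.

```bash
python3 - <<'E'
import cv2
a=cv2.imread('pics/scene0.png')[140:300,135:335]; cv2.imwrite('pics/sz.png',cv2.resize(a,(800,640)[:2],interpolation=cv2.INTER_CUBIC)[:600])
b=cv2.imread('pics/side0.png')[120:270,180:330]; cv2.imwrite('pics/dz.png',cv2.resize(b,(600,600),interpolation=cv2.INTER_CUBIC))
E
```

```text
(no output)
```

View pics/sz.png

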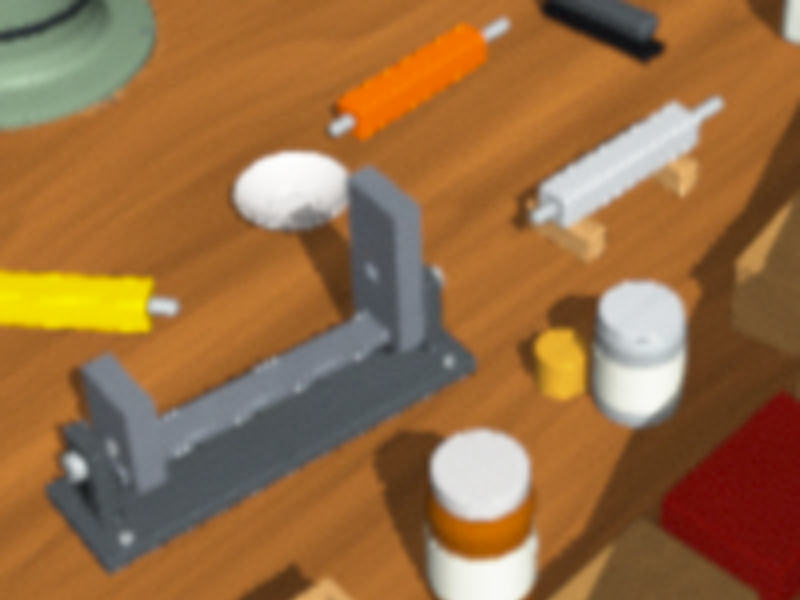

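View pics/dz.png

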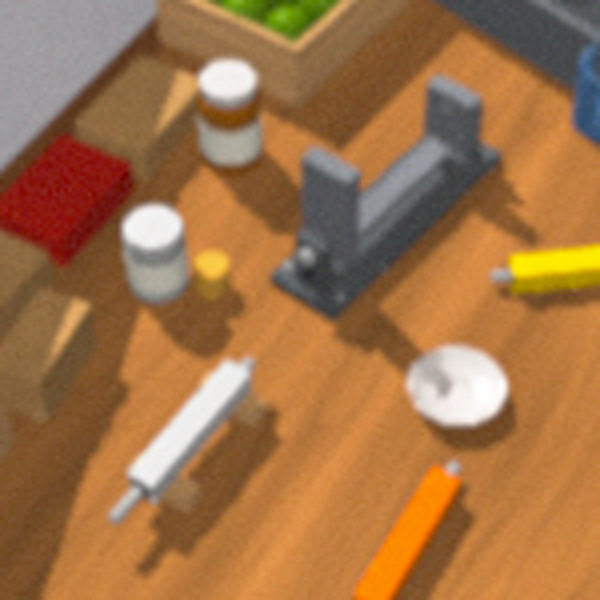

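```bash
python3 - <<'E'
from h import *
S=bot.grab_frame('scene');D=bot.grab_frame('side')
def tri(p,q):
    o1,d1=ray(S,p);o2,d2=ray(D,q)
    A=np.stack([d1,-d2],1); k=np.linalg.lstsq(A,o2-o1,rcond=None)[0]
    a=o1+d1*k[0];b=o2+d2*k[1]; return (a+b)/2,np.linalg.norm(a-b)
s=lambda x,y:(135+x/4,140+y/4); d=lambda x,y:(180+x/4,120+y/4)
P,e=tri(s(535,217),d(250,362));Q,e2=tri(s(720,102),d(112,517))
print('pin',P,e,'plg',Q,e2,np.linalg.norm(P-Q)); u=(Q-P)/np.linalg.norm(Q-P); print('mid',P+u*.104,np.degrees(np.arctan2(u[1],u[0])))
for n,p in [('nl',s(110,568)),('nr',s(473,368))]: print(n,atz(S,p,0.0))
print('fl',atz(S,s(50,490),.015))
for p in [(275,278),(335,312),(497,158)]: print(atz(D,d(*p),0.012))
print('tall top',tri(s(420,215),d(303,155)),tri(s(350,180),d(357,180)))
E
```

```text
pin [0.57122824 0.10387708 0.04084508] 0.0015887768426929047 plg [0.58820165 0.32739223 0.04219741] 0.003726656879425433 0.2241627762217864
mid [0.57910303 0.20757661 0.04147249] 85.65737855980977
nl [ 0.57110854 -0.33613126  0.        ]
nr [ 0.6236751  -0.02619364  0.        ]
fl [ 0.49571531 -0.32706381  0.015     ]
[ 0.6198422  -0.02837452  0.012     ]
[ 0.53916211 -0.01888056  0.012     ]
[ 0.48902242 -0.31919776  0.012     ]
tall top (array([ 0.6095397 , -0.06720784,  0.17044392]), np.float64(0.005685140926702429)) (array([ 0.5439474 , -0.06824836,  0.16686316]), np.float64(0.0003347584843023048))
```

```bash
python3 -m handwheel '[[0,0,-1,0,0,-0.0264],[0,0,-1,0,0,-0.0264],[0,0,-1,0,0,-0.0264],[0,0,-1,0,0,-0.0264],[0,0,-1,0,0,-0.0264],[0,0,-1,0,0,-0.0264]]' -1 120
```

```text
clock: 2.65
position: [0.2495, -0.573, 0.3822]
tool_rot: [-3.142, 0.0, 1.411]
force: [0.4, 0.2, -0.5]
grip_width: 0.0858
```

```bash
python3 -m handwheel '[[1,0.46,0,0,0,0],[1,0.46,0,0,0,0],[1,0.46,0,0,0,0],[1,0.46,0,0,0,0],[1,0.46,0,0,0,0],[1,0.46,0,0,0,0],[1,0.46,0,0,0,0],[1,0.46,0,0,0,0]]'; python3 -m handwheel '[[1,0.46,0,0,0,0],[1,0.46,0,0,0,0],[1,0.46,0,0,0,0],[1,0.46,0,0,0,0],[1,0.46,0,0,0,0],[1,0.46,0,0,0,0],[0,0,0,0,0,0]]'; python3 - <<'E'
from h import *
import pickle
f=bot.grab_frame('wrist'); save('w1',f); pickle.dump({**f,'obs':bot.observe()},open('w1.pkl','wb')); print(bot.observe()['position'])
E
```

```text
clock: 3.65
position: [0.3735, -0.39, 0.3814]
tool_rot: [3.141, 0.0, 1.406]
force: [0.1, -0.2, 0.9]
grip_width: 0.0855
clock: 4.53
position: [0.4667, -0.2524, 0.3814]
tool_rot: [3.141, -0.001, 1.409]
force: [0.2, -0.4, 0.1]
grip_width: 0.0856
[ 0.46603539 -0.25371116  0.38134339]
```

View pics/w1.png

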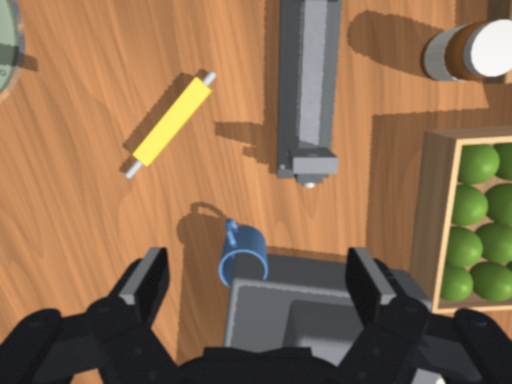

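The low cheek is at (315,162), with the holder running up the picture. Next I'll move on for the tall cheek.

```bash
python3 -m handwheel '[[1,0.3,0,0,0,0],[1,0.3,0,0,0,0],[1,0.3,0,0,0,0],[1,0.3,0,0,0,0],[1,0.3,0,0,0,0],[0,0,0,0,0,0]]'; python3 - <<'E'
from h import *
import pickle
f=bot.grab_frame('wrist'); save('w2',f); pickle.dump({**f,'obs':bot.observe()},open('w2.pkl','wb')); print(bot.observe()['position'])
E
python3 -m handwheel '[[1,0,0,0,0,0],[1,0,0,0,0,0],[1,0,0,0,0,0],[1,0,0,0,0,0],[1,0,0,0,0,0],[0,0,0,0,0,0]]'; python3 - <<'E'
from h import *
import pickle
f=bot.grab_frame('wrist'); save('w3',f); pickle.dump({**f,'obs':bot.observe()},open('w3.pkl','wb')); print(bot.observe()['position'])
E
```

```text
clock: 5.32
position: [0.5236, -0.1362, 0.3813]
tool_rot: [-3.142, -0.0, 1.408]
force: [-0.4, -0.0, 0.4]
grip_width: 0.085
[ 0.52317596 -0.13742238  0.38122627]
clock: 6.12
position: [0.5438, -0.0134, 0.3813]
tool_rot: [3.142, -0.0, 1.407]
force: [-0.2, -0.5, 0.6]
grip_width: 0.0855
[ 0.54370887 -0.01462713  0.38125339]
```

View pics/w2.png

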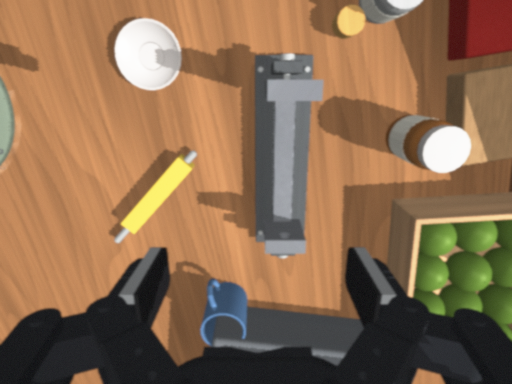

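View pics/w3.png

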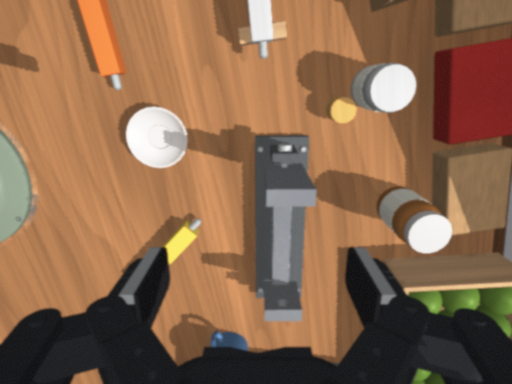

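```bash
python3 - <<'E'
import cv2
a=cv2.imread('pics/w2.png')[45:265,245:335]; b=cv2.imread('pics/w3.png')[125:330,245:330]
cv2.imwrite('pics/w2z.png',cv2.resize(cv2.imread('pics/w2.png')[45:145,240:340],(600,600),interpolation=cv2.INTER_CUBIC))
cv2.imwrite('pics/w2zb.png',cv2.resize(cv2.imread('pics/w2.png')[180:280,240:340],(600,600),interpolation=cv2.INTER_CUBIC))
cv2.imwrite('pics/w3z.png',cv2.resize(cv2.imread('pics/w3.png')[125:225,240:340],(600,600),interpolation=cv2.INTER_CUBIC))
E
```

```text
(no output)
```

View pics/w2z.png

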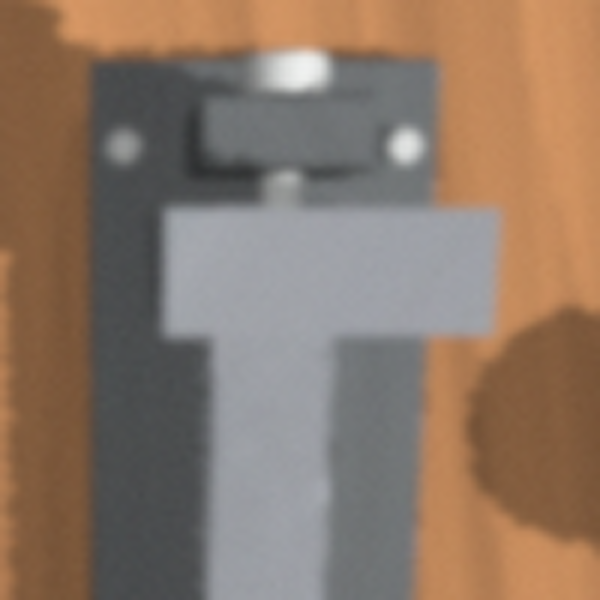

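View pics/w2zb.png

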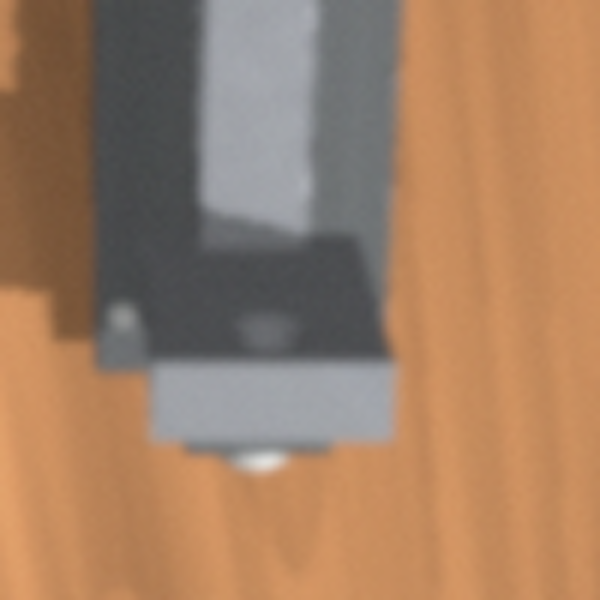

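View pics/w3z.png

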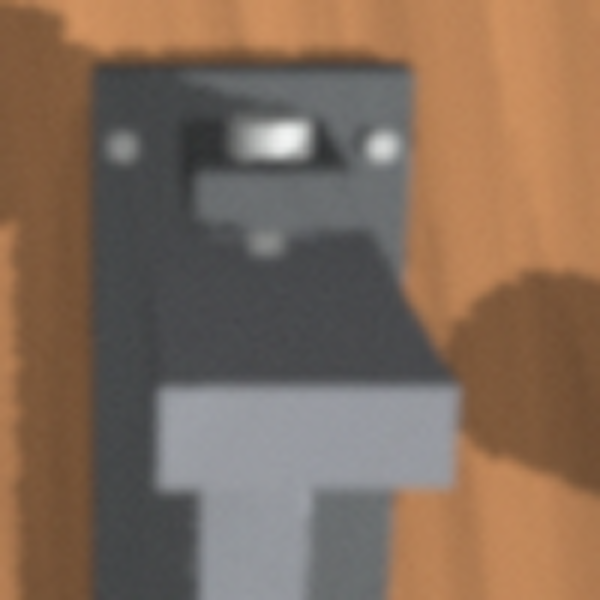

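```bash
cat > fit.py <<'E'
from h import *
import pickle
from scipy.optimize import least_squares
w2=pickle.load(open('w2.pkl','rb'));w3=pickle.load(open('w3.pkl','rb'))
S=bot.grab_frame('scene');D=bot.grab_frame('side')
B=lambda x,y:('b',x,y); 
pts=[]
def add(f,ox,oy,k,L):
    for (x,y),m in L: pts.append((f,(ox+x/k-.5+.5/k,oy+y/k-.5+.5/k),m))
T=lambda sx,o:('T',sx,o); L=lambda sx,o:('L',sx,o)
add(w2,240,45,6,[((90,62),B(-45,160)),((438,58),B(45,160)),((163,336),T(-30,0)),((495,334),T(30,0)),((163,208),T(-30,22)),((500,208),T(30,22))])
add(w2,240,180,6,[((150,362),L(-30,0)),((395,362),L(30,0)),((150,440),L(-30,-22)),((393,440),L(30,-22)),((95,370),B(-45,-160))])
add(w3,240,125,6,[((95,68),B(-45,160)),((412,70),B(45,160)),((160,385),T(-30,22)),((462,385),T(30,22)),((157,490),T(-30,0)),((455,488),T(30,0))])
def model(p,m):
    hx,hy,yaw,h,yT,e=p
    if m[0]=='b': q=np.array([m[1],m[2],15])/1e3
    elif m[0]=='T': q=np.array([m[1]/1e3,yT+m[2]/1e3,.165+h])
    else: q=np.array([m[1]/1e3,yT-.2+e+m[2]/1e3,.111+h])
    c,s=np.cos(yaw),np.sin(yaw)
    return np.array([hx+c*q[0]-s*q[1],hy+s*q[0]+c*q[1],q[2]])
def res(p): return np.concatenate([proj(f,model(p,m))-u for f,u,m in pts])
r=least_squares(res,[.556,-.174,-.168,0,.1,0],x_scale=[.01]*6,loss='soft_l1')
if __name__=='__main__':
    print(np.round(r.x,4),np.degrees(r.x[2])); 
    for (f,u,m),d in zip(pts,r.fun.reshape(-1,2)): print(m,np.round(d,2))
    J=np.linalg.inv(r.jac.T@r.jac); print('sd',np.sqrt(np.diag(J))*.5)
    # check in scene/side
    p=r.x
    s=lambda x,y:(135+x/4,140+y/4); d=lambda x,y:(180+x/4,120+y/4)
    for f,u,m in [(S,s(420,215),T(30,0)),(S,s(350,180),T(-30,0)),(D,d(303,155),T(30,22)),(D,d(357,180),T(-30,22)),(S,s(50,490),B(-45,-160)),(S,s(473,362),B(45,160)),(D,d(275,278),B(45,160)),(D,d(335,310),B(-45,160))]:
        print(m,proj(f,model(p,m))-u)
    print('cup_tall',model(p,('T',0,0)),'low',model(p,('L',0,0)))
E
python3 fit.py
```

```text
[ 5.576e-01 -1.784e-01 -1.611e-01  9.400e-03  1.005e-01  5.000e-04] -9.22842778275629
('b', -45, 160) [-0.22 -0.5 ]
('b', 45, 160) [0.96 0.04]
('T', -30, 0) [ 0.13 -0.12]
('T', 30, 0) [-0.29  0.11]
('T', -30, 22) [ 0.3  -0.11]
('T', 30, 22) [ 0.21 -0.23]
('L', -30, 0) [ 0.14 -0.08]
('L', 30, 0) [ 0.27 -0.12]
('L', -30, -22) [0.05 0.13]
('L', 30, -22) [-0.11  0.09]
('b', -45, -160) [-0.23  0.68]
('b', -45, 160) [-0.83  0.29]
('b', 45, 160) [ 0.9  -0.17]
('T', -30, 22) [-0.24  0.29]
('T', 30, 22) [-0.51  0.19]
('T', -30, 0) [ 0.15 -0.18]
('T', 30, 0) [-0.4   0.07]
sd [0.00022393 0.00038212 0.00159677 0.00100861 0.00046247 0.0006238 ]
('T', 30, 0) [-6.85523438  0.68096004]
('T', -30, 0) [-1.69945473 -1.03155055]
('T', 30, 22) [-0.7128106   0.39965042]
('T', -30, 22) [-2.6569849   0.74527248]
('b', -45, -160) [-2.36185071 -1.05764295]
('b', 45, 160) [ 0.58466026 -1.16295509]
('b', 45, 160) [-1.62909403 -1.02146097]
('b', -45, 160) [-0.56876871  0.95388953]
cup_tall [ 0.57372882 -0.07925514  0.17438476] low [ 0.5417326  -0.27618661  0.12038476]
```

```bash
python3 -m handwheel '[[1,0,0.5,0,0,0],[1,0,0.5,0,0,0],[1,0,0.5,0,0,0],[1,0,0.5,0,0,0],[1,0,0.5,0,0,0],[1,0,0.5,0,0,0],[0.5,0,0.5,0,0,0],[0,0,0,0,0,0]]'; python3 - <<'E'
from h import *
import pickle
f=bot.grab_frame('wrist'); save('w4',f); pickle.dump({**f,'obs':bot.observe()},open('w4.pkl','wb')); print(bot.observe()['position'])
for r in bot.trace(f,'spindle_mid'): print(r['score'],r['point'])
E
```

```text
clock: 7.28
position: [0.5702, 0.1461, 0.2929]
tool_rot: [-3.14, 0.001, 1.406]
force: [-0.3, -0.6, 1.1]
grip_width: 0.0856
[0.57051517 0.14554921 0.29358241]
0.89 [83.0, 126.2]
0.86 [257.9, 88.1]
0.66 [178.6, 343.5]
```

View pics/w4.png

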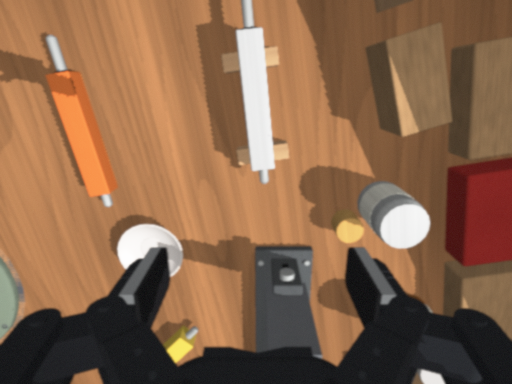

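Spindle bar: corners about (237,30), (262,27), (251,170), (274,168). The plunger is on the far (+y) side.

```bash
python3 - <<'E'
from h import *
import pickle
f=pickle.load(open('w4.pkl','rb'))
a=f['pixels'][0:200,205:325]; cv2.imwrite('pics/w4z.png',cv2.resize(a,(360,600),interpolation=cv2.INTER_CUBIC))
c=[atz(f,p,.055) for p in [(237,30),(262,27),(251,170),(274,168)]]
print(np.round(c,4)); m=np.mean(c,0); d=(c[0]+c[1]-c[2]-c[3])/2; print(m,np.linalg.norm(d),np.degrees(np.arctan2(d[1],d[0])))
print([np.linalg.norm(c[0]-c[1]),np.linalg.norm(c[2]-c[3])])
E
```

```text
[[0.5699 0.286  0.055 ]
 [0.5978 0.2844 0.055 ]
 [0.5579 0.1246 0.055 ]
 [0.5873 0.1225 0.055 ]]
[0.57824405 0.20438892 0.055     ] 0.16208924065721023 86.00983314717817
[np.float64(0.02793796793705432), np.float64(0.029483156335146147)]
```

View pics/w4z.png

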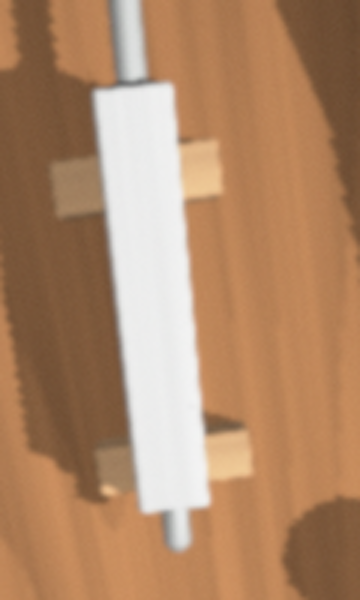

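```bash
python3 -m handwheel '[[0.8,-0.03,0.5,0,0,-0.005],[0.8,-0.03,0.9,0,0,-0.005],[0.8,-0.03,0.9,0,0,-0.005],[0,0,0.9,0,0,0],[0,0,0.9,0,0,0],[0,0,0.9,0,0,0],[0,0,0.9,0,0,0],[0,0,0.4,0,0,0]]' -1 120; python3 - <<'E'
from h import *
s=bot.observe(); print(s['position'],s['tool_rot'])
E
```

```text
clock: 8.38
position: [0.5752, 0.2071, 0.134]
tool_rot: [-3.139, 0.001, 1.502]
force: [-1.2, 0.0, 0.0]
grip_width: 0.0855
[0.57516739 0.20710817 0.13398473] [-3.13909787e+00  6.18819383e-04  1.50220269e+00]
```

```bash
python3 -m handwheel '[[-0.05,0.06,0.8,0,0,0],[-0.05,0.06,0.8,0,0,0],[0,0,0.8,0,0,0],[0,0,0.8,0,0,0],[0,0,0.8,0,0,0],[0,0,0.4,0,0,0],[0,0,0,0,0,0]]'; python3 - <<'E'
from h import *
s=bot.observe(); print(s['position'],s['tool_rot'],s['force'])
f=bot.grab_frame('wrist'); save('w5',f)
E
```

```text
clock: 9.25
position: [0.5787, 0.2037, 0.0257]
tool_rot: [-3.141, 0.0, 1.5]
force: [0.2, -0.6, 0.2]
grip_width: 0.0855
[0.57872606 0.20365798 0.02568283] [-3.14075922e+00  3.19466567e-04  1.50043167e+00] [ 0.22213033 -0.58562406  0.18355457]
```

View pics/w5.png

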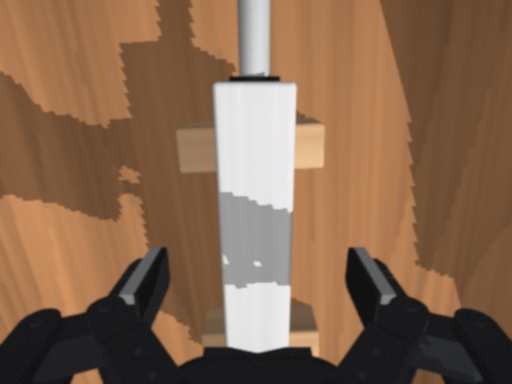

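The bar sits centred between the fingers and aligned (far end at row 82). Closing now.

```bash
python3 -m handwheel '[[0,0,0.1,0,0,0],[0,0,0,0,0,0],[0,0,0,0,0,0],[0,0,0,0,0,0],[0,0,0,0,0,0]]' 1 120; python3 -m handwheel '[[0,0,0,0,0,0],[0,0,0,0,0,0],[0,0,-0.3,0,0,0],[0,0,-0.5,0,0,0],[0,0,-0.5,0,0,0],[0,0,0,0,0,0]]'; python3 - <<'E'
from h import *
s=bot.observe(); print(s['position'],s['tool_rot'],s['force'],s['moment'])
f=bot.grab_frame('wrist'); save('w6',f)
import pickle; pickle.dump({**f,'obs':s},open('w6.pkl','wb'))
E
```

```text
clock: 9.93
position: [0.5793, 0.2037, 0.0245]
tool_rot: [3.141, -0.0, 1.5]
force: [-1.8, -1.5, 8.0]
grip_width: 0.028
clock: 10.68
position: [0.5797, 0.2038, 0.0577]
tool_rot: [3.14, -0.001, 1.5]
force: [0.1, -0.5, -2.3]
grip_width: 0.0284
[0.57969427 0.20382123 0.05766344] [ 3.13981382e+00 -7.77277812e-04  1.50003148e+00] [ 0.1198905  -0.49208457 -2.30404074] [-9.54307379e-03 -5.89148405e-06 -9.42005412e-03]
```

View pics/w6.png

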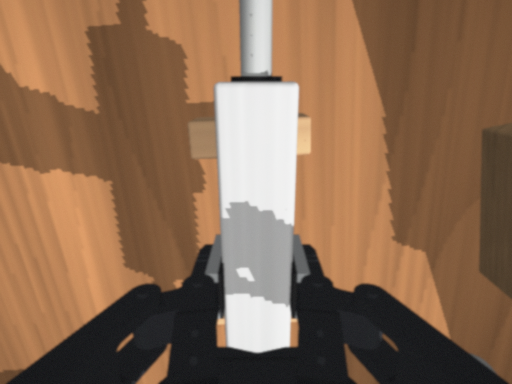

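```bash
python3 - <<'E'
from h import *
import pickle
from scipy.spatial.transform import Rotation as Ro
f=pickle.load(open('w6.pkl','rb')); p=f['obs']['position']; Rt=Ro.from_euler('xyz',f['obs']['tool_rot']).as_matrix()
print('cam in tool',Rt.T@(-np.array(f['R']).T@f['t']-p))
for z in (.0285,.0305,.0325):
    c=[atz(f,q,p[2]+z) for q in [(216,84),(298,84),(226,351),(291,348)]]
    t=np.array([Rt.T@(x-p) for x in c]); print(z,np.round(t*1e3,1).tolist())
E
```

```text
cam in tool [ 8.18976478e-02  6.00863350e-05 -1.43204902e-01]
0.0285 [[81.7, -14.6, -28.5], [81.7, 14.3, -28.4], [-39.1, -14.9, -28.6], [-37.3, 16.0, -28.5]]
0.0305 [[81.7, -14.4, -30.5], [81.7, 14.0, -30.4], [-37.0, -14.7, -30.6], [-35.2, 15.7, -30.5]]
0.0325 [[81.7, -14.1, -32.5], [81.7, 13.8, -32.4], [-34.9, -14.4, -32.6], [-33.1, 15.5, -32.5]]
```

```bash
python3 -m handwheel '[[0,0,-0.9,0,0,0],[0,0,-1,0,0,0],[0,0,-1,0,0,0],[0,0,-1,0,0,0],[0,0,-1,0,0,0],[0,0,-1,0,0,0],[0,0,-1,0,0,0.007],[0,0,-0.3,0,0,0.007]]';  python3 -m handwheel '[[-1,0,0,0,0,0],[-1,0,0,0,0,0],[-1,0,0,0,0,0],[-1,0,0,0,0,0],[-1,0,0,0,0,0],[-1,0,0,0,0,0],[-1,0,0,0,0,0],[-1,0,0,0,0,0]]'; cat > tgt.py <<'E'
import sys
from h import *
from scipy.spatial.transform import Rotation as Ro
CT=np.array([.5737,-.0793]); YAW=-.1611
def st(gap=None,z=None):
    s=bot.observe(); p=np.array(s['position']); R=Ro.from_euler('xyz',s['tool_rot']).as_matrix()
    u=np.array([-np.sin(YAW),np.cos(YAW)]); v=np.array([np.cos(YAW),np.sin(YAW)])
    mid=p-R[:,0]*.0003
    d=mid[:2]-CT
    print('t',s['clock'],'pos',np.round(p,4),'yaw',round(s['tool_rot'][2],4),'F holder xyz',np.round([v@s['force'][:2],u@s['force'][:2],s['force'][2]],2),'M',np.round(s['moment'],2))
    print('mid before face %.1f mm, lateral %.1f mm, axis z %.1f, tip-gap(relaxed) %.1f, q7 %.2f'%(-u@d*1e3,v@d*1e3,p[2]*1e3+15.5,-u@d*1e3-126, s['qpos'][6]))
    if gap is not None:
        T=np.array([*(CT-(.126+gap)*u),z-.0155]); 
        print('tool delta /25mm',np.round(R.T@(T-mid)/.025,2),'rz',round(-(1.5708+YAW-s['tool_rot'][2])/2/np.pi,4))
if __name__=='__main__': st(*[float(a) for a in sys.argv[1:]])
E
python3 tgt.py .012 .146
```

```text
clock: 11.72
position: [0.5793, 0.2037, 0.2371]
tool_rot: [3.14, -0.001, 1.41]
force: [-0.0, 0.5, -3.1]
grip_width: 0.0281
clock: 12.72
position: [0.5469, 0.0052, 0.2353]
tool_rot: [-3.14, 0.0, 1.411]
force: [0.5, 0.1, -2.9]
grip_width: 0.0284
t 12.725 pos [0.5469 0.0052 0.2353] yaw 1.4115 F holder xyz [ 0.52  0.22 -2.93] M [0.02 0.03 0.01]
mid before face -78.8 mm, lateral -40.0 mm, axis z 250.8, tip-gap(relaxed) -204.8, q7 -0.53
tool delta /25mm [-8.67  1.59  4.19] rz 0.0003
```

```bash
python3 -m handwheel '[[-1,0.2,0,0,0,0],[-1,0.2,0,0,0,0],[-1,0.2,0,0,0,0],[-1,0.2,0,0,0,0],[-1,0.2,0,0,0,0],[-1,0.2,0,0,0,0],[-1,0.2,0,0,0,0],[-1,0.2,0,0,0,0]]';python3 -m handwheel '[[-0.67,0,0,0,0,0],[0,0,0.5,0,0,0],[0,0,0.5,0,0,0],[0,0,0,0,0,0]]'; python3 tgt.py .012 .146; python3 - <<'E'
from h import *
for n in ['scene','side','wrist']:
    f=bot.grab_frame(n); save(n+'7',f)
    import pickle; pickle.dump({**f,'obs':bot.observe()},open(n+'7.pkl','wb'))
cv2.imwrite('pics/s7z.png',cv2.resize(cv2.imread('pics/scene7.png')[140:300,135:335],(750,600),interpolation=cv2.INTER_CUBIC))
E
```

```text
clock: 13.72
position: [0.555, -0.1985, 0.2352]
tool_rot: [-3.14, -0.0, 1.412]
force: [1.2, -0.5, -3.0]
grip_width: 0.0281
clock: 14.22
position: [0.5523, -0.213, 0.2099]
tool_rot: [-3.139, -0.001, 1.414]
force: [-0.1, -0.0, -2.9]
grip_width: 0.0284
t 14.225 pos [ 0.5523 -0.213   0.2099] yaw 1.4137 F holder xyz [-0.14 -0.05 -2.86] M [-0.05 -0.   -0.06]
mid before face 135.7 mm, lateral 0.3 mm, axis z 225.4, tip-gap(relaxed) 9.7, q7 -0.15
tool delta /25mm [-0.09 -0.    3.18] rz 0.0006
```

View pics/s7z.png

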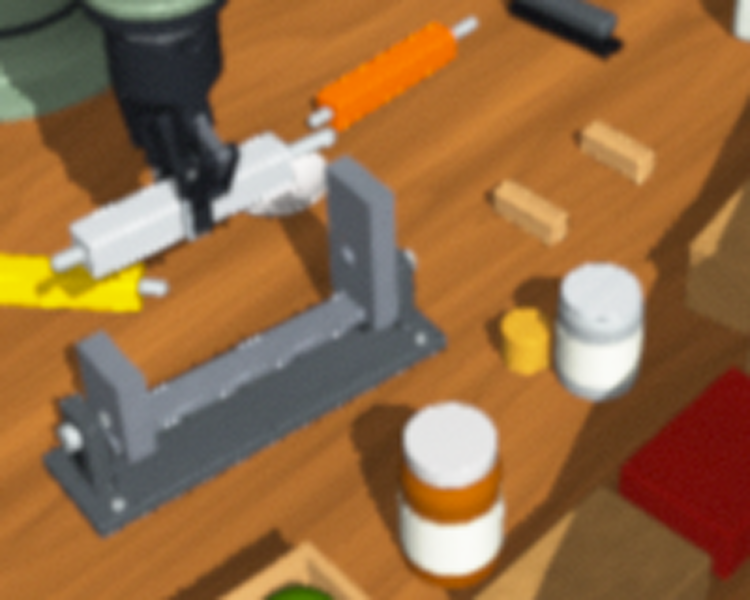

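View pics/wrist7.png

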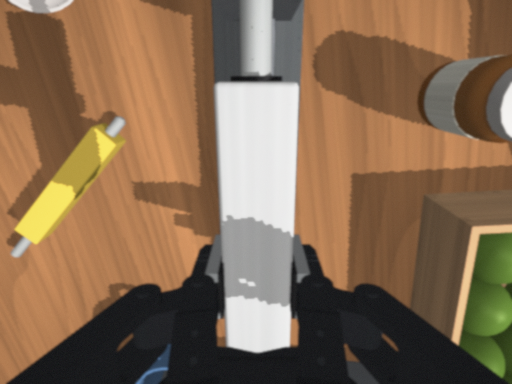

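```bash
python3 -m handwheel '[[-0.05,0,0.8,0,0,0.0006],[-0.04,0,0.8,0,0,0],[0,0,0.8,0,0,0],[0,0,0.4,0,0,0],[0,0,0.38,0,0,0],[0,0,0,0,0,0]]'; python3 tgt.py .012 .146; python3 - <<'E'
from h import *
import pickle
for n in ['scene','side','wrist']:
    f=bot.grab_frame(n); save(n+'8',f)
    pickle.dump({**f,'obs':bot.observe()},open(n+'8.pkl','wb'))
    if n!='wrist':
        print(n,proj(f,[.5737,-.0793,.104]),proj(f,[.5417,-.2762,.104]), 'tip',proj(f,[.5723,-.0897,.146]),'pin',proj(f,[.5357,-.318,.146]))
cv2.imwrite('pics/s8z.png',cv2.resize(cv2.imread('pics/scene8.png')[150:290,135:275],(600,600),interpolation=cv2.INTER_CUBIC))
cv2.imwrite('pics/d8z.png',cv2.resize(cv2.imread('pics/side8.png')[110:220,230:340],(600,600),interpolation=cv2.INTER_CUBIC))
E
```

```text
clock: 15.12
position: [0.5523, -0.2163, 0.1316]
tool_rot: [-3.141, -0.0, 1.409]
force: [-0.1, -0.2, -3.2]
grip_width: 0.0285
t 15.125 pos [ 0.5523 -0.2163  0.1316] yaw 1.4086 F holder xyz [-0.05 -0.19 -3.19] M [-0.08  0.    0.03]
mid before face 139.0 mm, lateral 0.9 mm, axis z 147.1, tip-gap(relaxed) 13.0, q7 -0.20
tool delta /25mm [ 0.04 -0.03  0.04] rz -0.0002
scene [227.95999098 207.82601429] [168.11854736 238.34868135] tip [224.37919074 198.35110993] pin [152.13276384 234.31833688]
side [263.90630672 171.43448132] [291.52165483 146.51074344] tip [265.56906322 162.96263591] pin [297.59797704 134.40867051]
```

View pics/s8z.png

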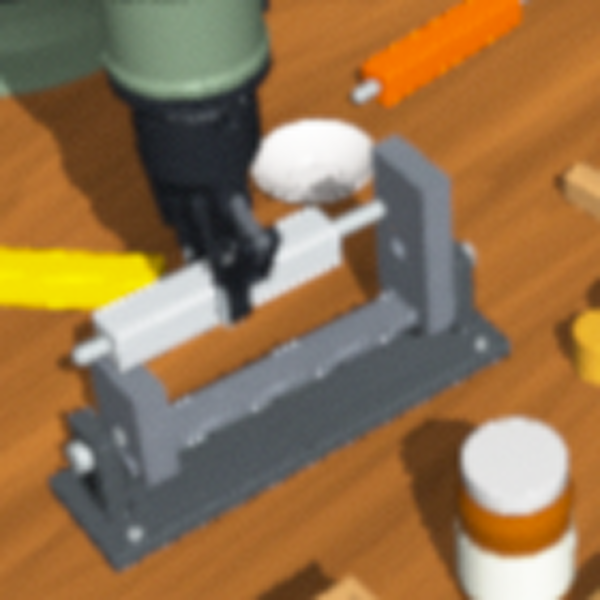

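View pics/d8z.png

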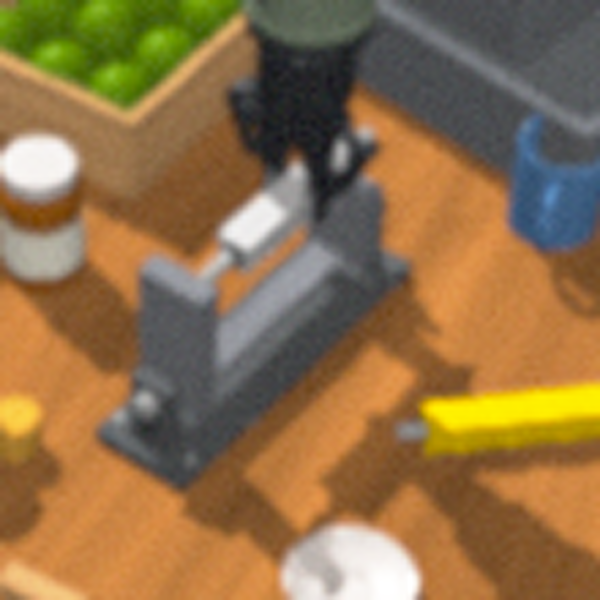

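View pics/wrist8.png

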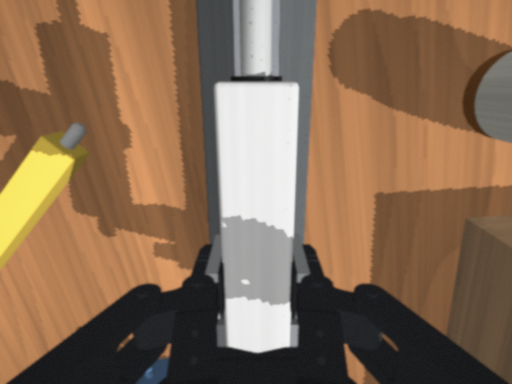

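Predicted and seen cup agree to under 1 px (cup z≈0.1045), and the tip agrees too. Pressing now.

```bash
python3 -m handwheel '[[0.2,-0.02,0,0,0,0],[0.2,-0.01,0,0,0,0],[0.1,0,0,0,0,0],[0.1,0,0,0,0,0],[0.1,0,0,0,0,0],[0.1,0,0,0,0,0],[0,0,0,0,0,0]]'; python3 tgt.py .0 .146
```

```text
clock: 16.15
position: [0.5549, -0.1964, 0.1318]
tool_rot: [-3.142, 0.0, 1.409]
force: [-0.6, -3.5, -2.5]
grip_width: 0.0284
t 16.15 pos [ 0.5549 -0.1964  0.1318] yaw 1.4087 F holder xyz [-0.07 -3.59 -2.48] M [-0.58  0.16  0.01]
mid before face 118.9 mm, lateral 0.2 mm, axis z 147.3, tip-gap(relaxed) -7.1, q7 -0.24
tool delta /25mm [-0.28 -0.01  0.05] rz -0.0002
```

```bash
python3 -m handwheel '[[0.12,0,0,0,0,0],[0.12,0,0,0,0,0],[0.12,0,0,0,0,0],[0.12,0,0,0,0,0],[0.12,0,0,0,0,0],[0.12,0,0,0,0,0],[0.12,0,0,0,0,0],[0,0,0,0,0,0]]'; python3 tgt.py .0 .146;python3 tgt.py .0 .146; python3 - <<'E'
from h import *
import pickle
for n in ['scene','side','wrist']:
    f=bot.grab_frame(n); save(n+'9',f)
    pickle.dump({**f,'obs':bot.observe()},open(n+'9.pkl','wb'))
    s=bot.observe(); print(s['force'],s['position'])
cv2.imwrite('pics/s9z.png',cv2.resize(cv2.imread('pics/scene9.png')[150:290,135:275],(600,600),interpolation=cv2.INTER_CUBIC))
E
```

```text
clock: 17.15
position: [0.5581, -0.1763, 0.1318]
tool_rot: [-3.141, 0.001, 1.408]
force: [-1.0, -7.5, -0.7]
grip_width: 0.0281
t 17.15 pos [ 0.5581 -0.1763  0.1318] yaw 1.4082 F holder xyz [ 0.22 -7.53 -0.73] M [-1.46  0.37  0.11]
mid before face 98.5 mm, lateral 0.1 mm, axis z 147.3, tip-gap(relaxed) -27.5, q7 -0.27
tool delta /25mm [-1.1  -0.    0.05] rz -0.0002
t 17.15 pos [ 0.5581 -0.1763  0.1318] yaw 1.4082 F holder xyz [ 0.22 -7.53 -0.73] M [-1.46  0.37  0.11]
mid before face 98.5 mm, lateral 0.1 mm, axis z 147.3, tip-gap(relaxed) -27.5, q7 -0.27
tool delta /25mm [-1.1  -0.    0.05] rz -0.0002
[-3.3445715  -6.94770173 -0.89173651] [ 0.55806427 -0.17639058  0.1317986 ]
[-2.41214606 -8.52719645 -0.47916508] [ 0.55801871 -0.17644458  0.13178971]
[-1.27852163 -7.2336353  -0.98358767] [ 0.55804351 -0.17651693  0.13179274]
```

View pics/s9z.png

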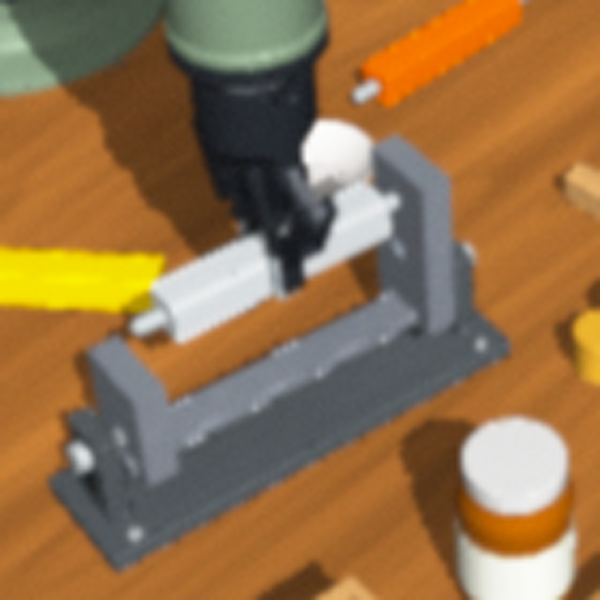

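View pics/wrist9.png

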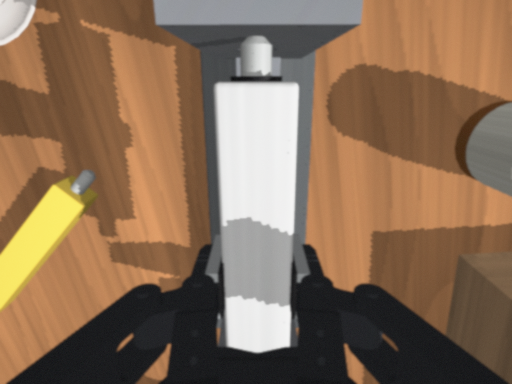

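```bash
python3 -m handwheel '[[0.09,0,0,0,0,0],[0.09,0,0,0,0,0],[0.08,0,0,0,0,0],[0,0,0,0,0,0]]'; python3 tgt.py .0 .146; python3 -m handwheel '[[0,0,0.12,0,0,0],[0,0,0.12,0,0,0],[0,0,0.12,0,0,0],[0,0,0.12,0,0,0],[0,0,0,0,0,0]]'; python3 tgt.py .0 .146
```

```text
clock: 17.8
position: [0.559, -0.1702, 0.1318]
tool_rot: [-3.141, 0.001, 1.408]
force: [-1.9, -9.0, -0.0]
grip_width: 0.028
t 17.8 pos [ 0.559  -0.1702  0.1318] yaw 1.4079 F holder xyz [-0.39 -9.18 -0.04] M [-1.64  0.44  0.11]
mid before face 92.3 mm, lateral 0.1 mm, axis z 147.3, tip-gap(relaxed) -33.7, q7 -0.28
tool delta /25mm [-1.35 -0.    0.05] rz -0.0003
clock: 18.42
position: [0.5593, -0.1703, 0.1198]
tool_rot: [3.141, 0.001, 1.407]
force: [-1.6, -8.9, 0.6]
grip_width: 0.0285
t 18.425 pos [ 0.5593 -0.1703  0.1198] yaw 1.4075 F holder xyz [-0.19 -9.07  0.56] M [-1.57  0.14 -0.04]
mid before face 92.5 mm, lateral 0.4 mm, axis z 135.3, tip-gap(relaxed) -33.5, q7 -0.29
tool delta /25mm [-1.34 -0.01 -0.42] rz -0.0004
```

```bash
python3 -m handwheel '[[0,-0.01,0.12,0,0,0],[0,0,0.12,0,0,0],[0,0,0.12,0,0,0],[0,0,0,0,0,0]]'; python3 tgt.py .0 .104;  python3 -m handwheel '[[0,0,0.08,0,0,0],[0,0,0.08,0,0,0],[0,0,0.08,0,0,0],[0,0,0,0,0,0]]'; python3 tgt.py .0 .104; python3 - <<'E'
from h import *
f=bot.grab_frame('scene'); save('scene10',f)
cv2.imwrite('pics/s10z.png',cv2.resize(cv2.imread('pics/scene10.png')[150:290,135:275],(600,600),interpolation=cv2.INTER_CUBIC))
E
```

```text
clock: 18.92
position: [0.5591, -0.1703, 0.1109]
tool_rot: [3.141, 0.001, 1.407]
force: [-1.1, -9.1, 0.4]
grip_width: 0.0287
t 18.925 pos [ 0.5591 -0.1703  0.1109] yaw 1.4075 F holder xyz [ 0.36 -9.18  0.37] M [-1.61  0.11 -0.04]
mid before face 92.5 mm, lateral 0.2 mm, axis z 126.4, tip-gap(relaxed) -33.5, q7 -0.30
tool delta /25mm [-1.34 -0.01  0.9 ] rz -0.0004
clock: 19.42
position: [0.5592, -0.1703, 0.1049]
tool_rot: [3.141, 0.001, 1.408]
force: [-1.3, -8.4, 1.1]
grip_width: 0.0283
t 19.425 pos [ 0.5592 -0.1703  0.1049] yaw 1.4075 F holder xyz [ 0.06 -8.49  1.05] M [-1.49  0.13 -0.04]
mid before face 92.4 mm, lateral 0.2 mm, axis z 120.4, tip-gap(relaxed) -33.6, q7 -0.30
tool delta /25mm [-1.34 -0.01  0.66] rz -0.0003
```

View pics/s10z.png

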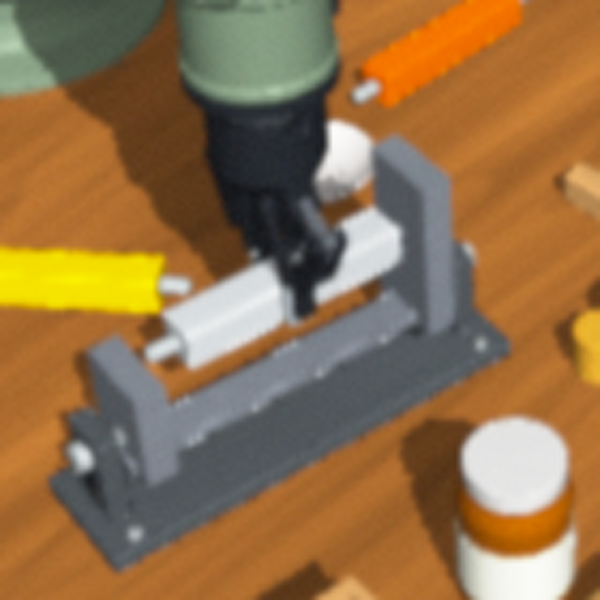

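```bash
python3 -m handwheel '[[0,0,0.08,0,0,0],[0,0,0.08,0,0,0],[0,0,0.08,0,0,0],[0,0,0,0,0,0]]'; python3 tgt.py .0 .104;  python3 -m handwheel '[[0,0,0.07,0,0,0],[0,0,0.07,0,0,0],[0,0,0,0,0,0]]'; python3 tgt.py .0 .104;  python3 -m handwheel '[[0,0,0.07,0,0,0],[0,0,0,0,0,0]]'; python3 tgt.py .0 .104
```

```text
clock: 19.98
position: [0.5592, -0.1703, 0.0989]
tool_rot: [3.141, 0.001, 1.407]
force: [-1.0, -8.2, 0.6]
grip_width: 0.0281
t 19.975 pos [ 0.5592 -0.1703  0.0989] yaw 1.4074 F holder xyz [ 0.35 -8.28  0.58] M [-1.52  0.17 -0.03]
mid before face 92.5 mm, lateral 0.3 mm, axis z 114.4, tip-gap(relaxed) -33.5, q7 -0.31
tool delta /25mm [-1.34 -0.01  0.42] rz -0.0004
clock: 20.35
position: [0.5592, -0.1703, 0.0955]
tool_rot: [3.141, 0.001, 1.408]
force: [-0.6, -9.2, 0.4]
grip_width: 0.0281
t 20.35 pos [ 0.5592 -0.1703  0.0955] yaw 1.4076 F holder xyz [ 0.9  -9.16  0.42] M [-1.49  0.15 -0.02]
mid before face 92.4 mm, lateral 0.3 mm, axis z 111.0, tip-gap(relaxed) -33.6, q7 -0.31
tool delta /25mm [-1.34 -0.01  0.28] rz -0.0003
clock: 20.6
position: [0.5591, -0.1703, 0.0937]
tool_rot: [3.141, 0.001, 1.408]
force: [0.1, -8.9, -0.2]
grip_width: 0.0284
t 20.6 pos [ 0.5591 -0.1703  0.0937] yaw 1.4076 F holder xyz [ 1.5  -8.81 -0.22] M [-1.66  0.07 -0.05]
mid before face 92.5 mm, lateral 0.2 mm, axis z 109.2, tip-gap(relaxed) -33.5, q7 -0.31
tool delta /25mm [-1.34 -0.    0.21] rz -0.0003
```

```bash
for i in 1; do python3 -m handwheel '[[0,0,0.06,0,0,0],[0,0,0,0,0,0]]'; python3 tgt.py;  python3 -m handwheel '[[0,0,0.06,0,0,0],[0,0,0,0,0,0]]'; python3 tgt.py;  python3 -m handwheel '[[0,0,0.06,0,0,0],[0,0,0,0,0,0]]'; python3 tgt.py; done | grep -A1 '^t '
```

```text
t 20.85 pos [ 0.5589 -0.1699  0.0916] yaw 1.4078 F holder xyz [  3.6   -6.05 -10.85] M [-2.22 -0.38 -0.28]
mid before face 92.1 mm, lateral -0.1 mm, axis z 107.1, tip-gap(relaxed) -33.9, q7 -0.31
--
t 21.1 pos [ 0.559  -0.1699  0.0903] yaw 1.4078 F holder xyz [ 1.05 -6.94 -4.14] M [-1.55 -0.05 -0.18]
mid before face 92.1 mm, lateral 0.0 mm, axis z 105.8, tip-gap(relaxed) -33.9, q7 -0.32
--
t 21.35 pos [ 0.5592 -0.1698  0.0891] yaw 1.4079 F holder xyz [ 0.77 -5.96  0.52] M [-1.12  0.13 -0.01]
mid before face 92.0 mm, lateral 0.2 mm, axis z 104.6, tip-gap(relaxed) -34.0, q7 -0.32
```

The force along y fell from 8.9 to 6.0 N, as expected for the 12 mm drop into the cup. Easing back.

```bash
(python3 -m handwheel '[[-0.08,0,0,0,0,0],[0,0,0,0,0,0]]'; python3 tgt.py;  python3 -m handwheel '[[-0.08,0,0,0,0,0],[0,0,0,0,0,0]]'; python3 tgt.py;  python3 -m handwheel '[[-0.06,0,0,0,0,0],[0,0,0,0,0,0]]'; python3 tgt.py) | grep -A1 '^t '; python3 - <<'E'
from h import *
f=bot.grab_frame('scene'); save('scene11',f)
cv2.imwrite('pics/s11z.png',cv2.resize(cv2.imread('pics/scene11.png')[150:290,135:275],(600,600),interpolation=cv2.INTER_CUBIC))
f=bot.grab_frame('wrist'); save('wrist11',f)
E
```

```text
t 21.6 pos [ 0.5588 -0.1719  0.0892] yaw 1.4078 F holder xyz [-0.14 -6.05  0.25] M [-1.01  0.09 -0.02]
mid before face 94.1 mm, lateral 0.2 mm, axis z 104.7, tip-gap(relaxed) -31.9, q7 -0.31
--
t 21.85 pos [ 0.5585 -0.1738  0.0892] yaw 1.4078 F holder xyz [-0.41 -5.49 -0.29] M [-0.98  0.03 -0.04]
mid before face 96.0 mm, lateral 0.2 mm, axis z 104.7, tip-gap(relaxed) -30.0, q7 -0.31
--
t 22.1 pos [ 0.5583 -0.1752  0.0892] yaw 1.4078 F holder xyz [ 0.16 -4.76 -1.01] M [-0.91  0.11 -0.04]
mid before face 97.4 mm, lateral 0.2 mm, axis z 104.7, tip-gap(relaxed) -28.6, q7 -0.31
```

View pics/s11z.png

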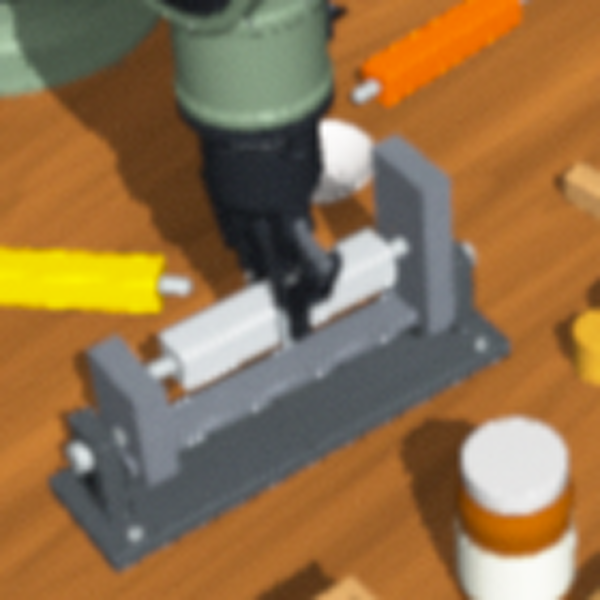

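```bash
(python3 -m handwheel '[[-0.06,0,0,0,0,0],[0,0,0,0,0,0]]'; python3 tgt.py;  python3 -m handwheel '[[-0.06,0,0,0,0,0],[0,0,0,0,0,0]]'; python3 tgt.py;  python3 -m handwheel '[[-0.06,0,0,0,0,0],[0,0,0,0,0,0]]'; python3 tgt.py) | grep -A1 '^t '
```

```text
t 22.45 pos [ 0.5581 -0.1766  0.0892] yaw 1.4081 F holder xyz [ 1.01 -5.52  0.41] M [-0.86 -0.03 -0.07]
mid before face 98.9 mm, lateral 0.2 mm, axis z 104.7, tip-gap(relaxed) -27.1, q7 -0.30
--
t 22.7 pos [ 0.5578 -0.1781  0.0891] yaw 1.4081 F holder xyz [ 0.77 -4.78 -0.59] M [-0.75 -0.11 -0.11]
mid before face 100.3 mm, lateral 0.2 mm, axis z 104.6, tip-gap(relaxed) -25.7, q7 -0.30
--
t 22.95 pos [ 0.5575 -0.1795  0.0891] yaw 1.4082 F holder xyz [ 1.4  -5.04  0.73] M [-0.76 -0.18 -0.14]
mid before face 101.8 mm, lateral 0.1 mm, axis z 104.6, tip-gap(relaxed) -24.2, q7 -0.30
```

```bash
(python3 -m handwheel '[[-0.06,0,0,0,0,0],[0,0,0,0,0,0]]'; python3 tgt.py;  python3 -m handwheel '[[-0.06,0,0,0,0,0],[0,0,0,0,0,0]]'; python3 tgt.py;  python3 -m handwheel '[[-0.04,0,0,0,0,0],[0,0,0,0,0,0],[0,0,0,0,0,0]]'; python3 tgt.py) | grep -A1 '^t '; python3 - <<'E'
from h import *
f=bot.grab_frame('scene'); save('scene12',f)
cv2.imwrite('pics/s12z.png',cv2.resize(cv2.imread('pics/scene12.png')[150:290,135:275],(600,600),interpolation=cv2.INTER_CUBIC))
f=bot.grab_frame('wrist'); save('wrist12',f)
E
```

```text
t 23.2 pos [ 0.5572 -0.1809  0.089 ] yaw 1.4083 F holder xyz [ 0.94 -4.9   0.21] M [-0.73 -0.22 -0.15]
mid before face 103.2 mm, lateral 0.0 mm, axis z 104.5, tip-gap(relaxed) -22.8, q7 -0.30
--
t 23.45 pos [ 0.5569 -0.1824  0.089 ] yaw 1.4083 F holder xyz [ 1.84 -2.91 -0.1 ] M [-0.76 -0.19 -0.15]
mid before face 104.7 mm, lateral -0.0 mm, axis z 104.5, tip-gap(relaxed) -21.3, q7 -0.29
--
t 23.825 pos [ 0.5568 -0.1832  0.089 ] yaw 1.4085 F holder xyz [ 1.55 -4.04 -0.66] M [-0.68 -0.15 -0.2 ]
mid before face 105.5 mm, lateral -0.0 mm, axis z 104.5, tip-gap(relaxed) -20.5, q7 -0.29
```

View pics/s12z.png

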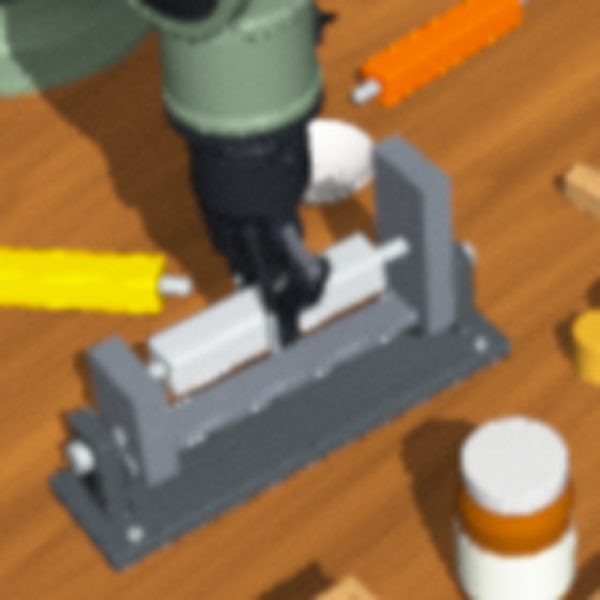

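View pics/wrist12.png

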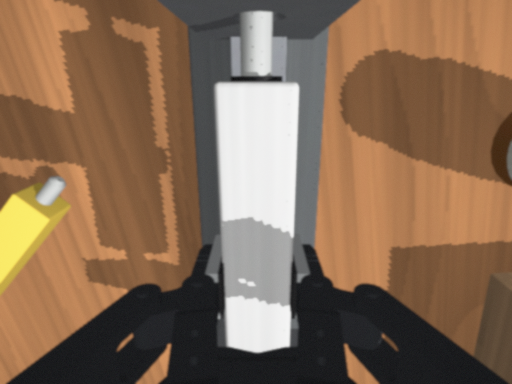

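```bash
(python3 -m handwheel '[[-0.04,0,0,0,0,0],[0,0,0,0,0,0],[0,0,0,0,0,0]]'; python3 tgt.py; python3 -m handwheel '[[0,0,0,0,0,0],[0,0,0,0,0,0],[0,0,0,0,0,0]]' - 20; python3 tgt.py)| grep -A1 '^t '; python3 -m handwheel '[[0,0,0,0,0,0],[0,0,0,0,0,0],[0,0,0,0,0,0],[0,0,0,0,0,0]]' -1 20; python3 - <<'E'
from h import *
f=bot.grab_frame('scene'); save('scene13',f)
cv2.imwrite('pics/s13z.png',cv2.resize(cv2.imread('pics/scene13.png')[150:290,135:275],(600,600),interpolation=cv2.INTER_CUBIC))
f=bot.grab_frame('wrist'); save('wrist13',f)
E
```

```text
t 24.3 pos [ 0.5566 -0.1842  0.089 ] yaw 1.4085 F holder xyz [ 0.89 -3.62 -1.36] M [-0.67 -0.19 -0.13]
mid before face 106.6 mm, lateral -0.0 mm, axis z 104.5, tip-gap(relaxed) -19.4, q7 -0.29
--
t 24.675 pos [ 0.5566 -0.1841  0.0891] yaw 1.4086 F holder xyz [ 2.19 -3.55 -1.62] M [-0.73 -0.09 -0.14]
mid before face 106.5 mm, lateral -0.0 mm, axis z 104.6, tip-gap(relaxed) -19.5, q7 -0.29
clock: 25.18
position: [0.5567, -0.1841, 0.089]
tool_rot: [-3.142, -0.0, 1.409]
force: [-0.3, -0.4, 0.2]
grip_width: 0.0855
```

View pics/s13z.png

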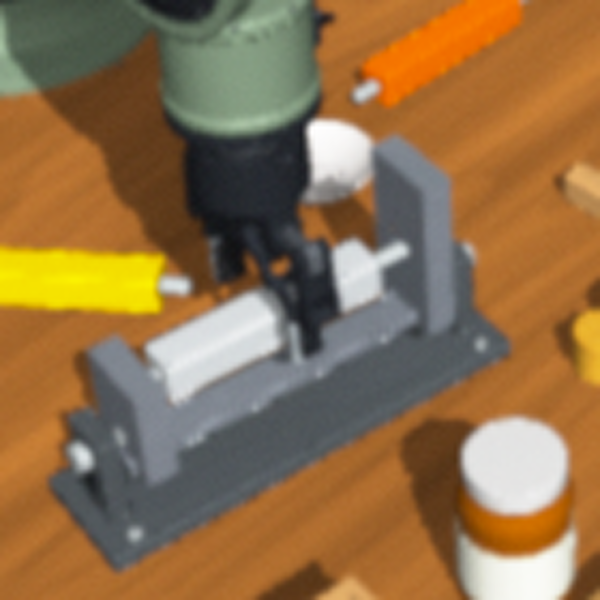

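View pics/wrist13.png

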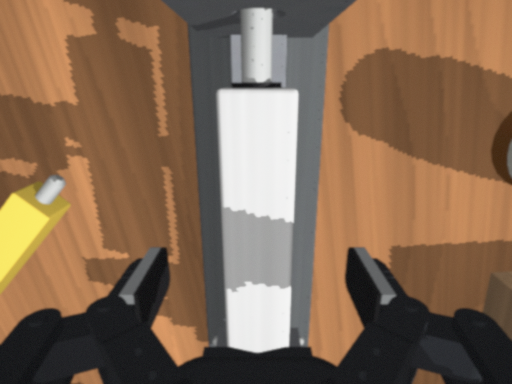

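The spindle stays in place and has moved about 2 mm towards the low cheek (bar end from row 83 to 88). Retreating upward.

```bash
python3 -m handwheel '[[0,0,-0.3,0,0,0],[0,0,-0.6,0,0,0],[0,0,-1,0,0,0],[0,0,-1,0,0,0],[0,0,-1,0,0,0],[0,0,-1,0,0,0],[0,0,-1,0,0,0],[0,0,0,0,0,0]]'; python3 - <<'E'
from h import *
import pickle
f=bot.grab_frame('scene'); save('scene14',f)
cv2.imwrite('pics/s14z.png',cv2.resize(cv2.imread('pics/scene14.png')[150:290,135:275],(600,600),interpolation=cv2.INTER_CUBIC))
f=bot.grab_frame('wrist'); save('wrist14',f); pickle.dump({**f,'obs':bot.observe()},open('w14.pkl','wb'))
E
```

```text
clock: 26.28
position: [0.5575, -0.1843, 0.2393]
tool_rot: [3.138, 0.001, 1.408]
force: [-0.5, -0.6, -0.5]
grip_width: 0.0853
```

View pics/s14z.png

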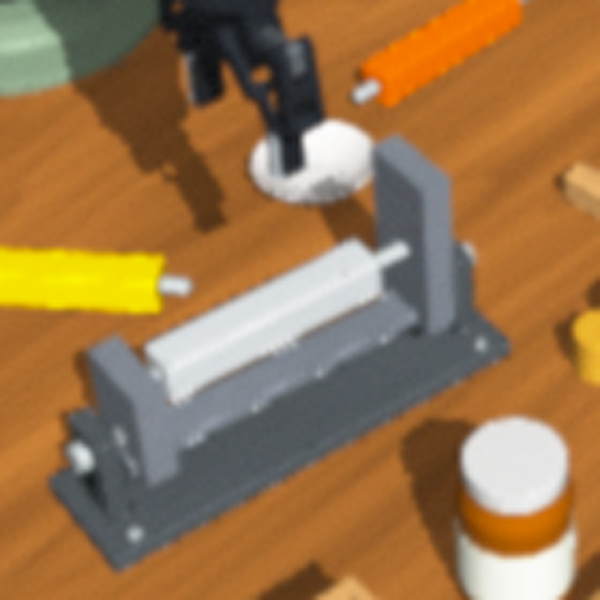

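View pics/wrist14.png

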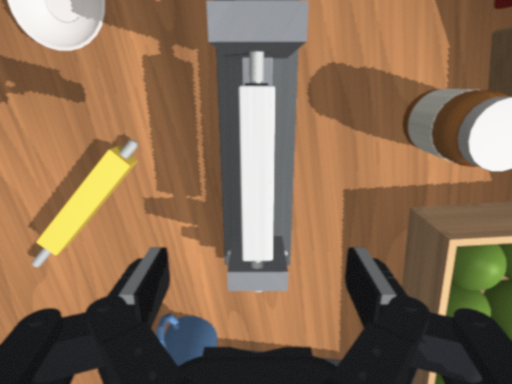

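```bash
python3 - <<'E'
from h import *
import pickle
f=pickle.load(open('w14.pkl','rb')); CT=np.array([.5737,-.0793]);Y=-.1611;u=np.array([-np.sin(Y),np.cos(Y)]);v=np.array([np.cos(Y),np.sin(Y)])
for p in [(239,87),(275,86),(243,261),(273,261)]:
    x=atz(f,p,.119); print('y %.1f x %.1f'%(u@(x[:2]-CT)*1e3,v@(x[:2]-CT)*1e3))
S=bot.grab_frame('scene'); D=bot.grab_frame('side')
for F,n in ((S,'scene0'),(D,'side0')):
    a=cv2.imread(f'pics/{n}.png')
    for th in ['tin','jar','dish','weight','stapler','mug','carton']:
        r=bot.trace(F,th)
        if r: print(n,th,round(r[0]['score'],2),np.round(r[0]['point'],1))
E
```

```text
y -27.2 x -14.4
y -26.4 x 14.7
y -188.5 x -13.7
y -188.5 x 15.6
scene0 tin 0.9 [294.4 229. ]
scene0 jar 0.69 [254.8 270.8]
scene0 dish 0.81 [211.5 190.3]
scene0 weight 0.77 [278.1 228.3]
scene0 stapler 0.55 [283.8 144.1]
scene0 mug 0.64 [ 95.  259.9]
scene0 carton 0.93 [332.4 206.2]
side0 tin 0.63 [216.5 181.7]
side0 jar 0.57 [236.6 153.8]
side0 dish 0.65 [293.4 212.2]
side0 weight 0.54 [230.2 184.8]
side0 stapler 0.68 [243.1 286.2]
side0 mug 0.84 [329.  146.4]
```

```bash
python3 -c "
from workcell import bot
print(bot.job_done(), bot.observe()['clock'])"
```

```text
the job is handed in; nothing more can be done
the job is handed in; nothing more can be done
```

The spindle is back in the holder, plunger in the tall cheek's cup and pin in the low cheek's cup. The job is handed in; it reports no verdict. It took about 26 s of the 64 s allowed.

**What I did:** I gripped the aluminium spindle mid-bar and lifted it off the battens. I pressed the plunger in about 34 mm against the tall cheek, at about 9 N, and slid it down. I felt it drop into the cup at an axis height of about 105 mm, where the force along the spindle fell from 8.9 to about 6 N. I then eased back about 14.5 mm, let go and moved the gripper up clear.

**Last checks:**
- **Seating:** the bar's middle is about 107.7 mm from the tall face. That puts the pin about 12 mm inside the low cup and the plunger about 6 mm pressed in, within the 0.5 to 12.5 mm allowed. The plunger depth is worked out from the force and position, since there is no direct reading.
- **Alignment:** the wrist picture shows the spindle centred sideways to about 1 mm and in line. It looks level in the scene picture, though I did not measure its tilt.
- **Forces:** the highest I read on the wrist was about 13 N in all, as the plunger dropped in, against the 35 N limit. Readings are only at the end of each move.
- **Bystanders:** all seven were found in place in the scene picture, within a few pixels of the start. The dish differed most (5 px), but it was partly hidden in the first picture and the side view shows it unmoved. The side view did not report the carton.

No check failed. One early corner of the holder that I had marked in the scene picture disagreed by 7 px. I put that down to a mislabelled edge, and the cup's own position matched to under 1 px.

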